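# Hold a lens barrel in the sprung V-cradle at its test height

## Task

Lift the lens barrel off its rest and lay it in the V-cradle of the test stand, its tube about centred on the V, its plain end towards the cradle's upright end plate and its wide collar hanging clear past the open end. Press it down, bearing on both V jaws, until the cradle's pointer stands between the two lines on the stand's scale, without driving the spring to its bottom stop, and finish while still holding it pressed there, hand on the barrel. Leave the bottle, jar and dish where they are.

Things in the scene. Friction and masses are not known exactly. Their poses are not given: they have to be found in the camera images.
- barrel: Dark metal lens barrel, 0.26 to 0.38 kg, lying level. Tube 50 mm diameter and 84 mm long, then at one end a collar 58 mm diameter and 16 mm long. Origin on the axis at mid-length of the 84 mm tube. Its y axis runs along the barrel, pointing away from the collar: plain end face at y = +42 mm, collar from y = -42 to -58 mm. It is round and may roll about y.
- collar (a point): Centre of the barrel's collar, on the axis, 50 mm from the barrel's origin on its -y side.
- rest: Grey rest plate on the bench, fixed, 110 mm (x) by 70 mm (y, from -30 to +40 mm) by 12 mm high; origin at the underside. Two rubber strips 6 mm wide and 5 mm high at x = +-18.5 mm keep the barrel from rolling. The barrel lies on it along y, collar overhanging its -y edge.
- stand: Test stand, fixed to the bench: dark base plate 130 x 130 x 12 mm, on it a square aluminium guide 44 x 44 mm up to 72 mm height. Origin at the centre of its underside, z up. On the guide's +x face a white scale with two black lines, 52 and 44 mm above the bench. The sprung cradle slides up and down in the guide.
- cradle (a joint): Sprung cradle's downward travel in m: 0 at the top (the spring carries the barrel's weight), 0.025 at the bottom stop. The dark pointer beside the scale has its lower end at 60 mm height at 0 and goes down with the cradle: the two lines are at 0.008 and 0.016 travel, 0.012 is midway. With the barrel in it a hand push of about 2 N starts it moving, plus 0.6 N per mm: about 9 N at midway.
- seat (a point): Point on the cradle where the barrel's axis lies when seated, at mid-length of the V; 142 mm above the bench with the cradle up, moving down with it. y axis: groove direction, pointing to the upright end plate; z up. With the barrel's origin here and its y axis along this y, its plain end is 10 mm short of the end plate and the collar is 17 mm beyond the jaws' open end.
- jaw_a (a point): V jaw on the -x side: bright steel plate 20 x 50 x 5 mm sloping at 45 degrees. The two make a 90 degree V, open above, from y = -25 to +25 mm of the seat; they reach 24 mm to either side of the seat point and up to 15 mm below it. The aluminium platform under them, 40 mm wide, is 34 mm below the seat. Point: middle of its inner face.
- jaw_b (a point): V jaw on the +x side, mirror image of the other. A tight grip that holds the barrel even half a millimetre off centre loads one jaw alone; a barrel let go in the V centres itself, and a push straight down on its top, with no sideways force, loads both alike. Point: middle of its inner face.
- end_plate (a point): Middle of the top edge of the cradle's upright aluminium end plate: 36 mm wide, 5 mm thick, its top level with the seat point, its inner face 52 mm from the seat on the +y side.
- bottle: Bystander: small amber bottle with black cap, 44 mm diameter, 85 mm high, origin at the underside.
- jar: Bystander: white jar with a lid, 60 mm diameter, 60 mm high, origin at the underside.
- dish: Bystander: white ceramic dish, 84 mm diameter, 34 mm high, origin at the underside.
Not all that is in view belongs to the job. Leave any red look-alike of the stand alone. Of the things like the rest, leave any that is yellow; of the rest the larger one is meant.

How it is judged:
On the way:
1. the barrel is lifted clear of its rest (height (world z) of barrel above 0.07 m and contact force between barrel and rest below 0.05 N and contact force between the fingers and barrel above 1 N), for 0.1 s.
At the end, for the whole second after the job is handed in: Fingers still on the barrel, pressing over 2 N on each jaw; travel 8 to 16 mm (pointer between the lines); axis within 4 degrees of the groove and 3 mm of the seat sideways and in height; mid-tube within 13 mm of mid-V (end plate may be touched), collar at the open end; at rest (value of joint cradle between 0.008 and 0.016 m and contact force between barrel and cradle_c3 above 2 N and contact force between barrel and cradle_c4 above 2 N and contact force between the fingers and barrel above 3 N and angle between the y axis of barrel and the y axis of seat, either way round below 0.07 rad and x of barrel in the frame of seat between -0.003 and 0.003 m and z of barrel in the frame of seat between -0.003 and 0.003 m and y of barrel in the frame of seat between -0.013 and 0.014 m and y of collar in the frame of seat below -0.03 m and linear speed of barrel below 0.02 m/s); the arm keeps its last pose, push and grip.
It fails at once if the spring is driven to its bottom stop (value of joint cradle above 0.0235 m).
It fails at once if the bottle is moved more than 25 mm or tipped (distance of bottle from where it was at the start of the episode above 0.025 m or angle between bottle's own z axis and vertical above 0.4 rad).
It fails at once if the jar is moved more than 25 mm or tipped (distance of jar from where it was at the start of the episode above 0.025 m or angle between jar's own z axis and vertical above 0.4 rad).
It fails at once if the dish is moved more than 25 mm or tipped (distance of dish from where it was at the start of the episode above 0.025 m or angle between dish's own z axis and vertical above 0.4 rad).
It also fails if it takes over 54 s, if anything falls off the work surface, if the arm or the gripper's body presses on something with over 40 N, if the wrist force passes 120 N, or if a joint passes its speed limit or range.

## Robot

A 7-joint arm with a two-finger parallel gripper is mounted at the origin on the work surface. World frame = base frame: x ahead of the robot, y to its left, z up, the work surface at z = 0. Lengths are in m, angles in rad, forces in N, time in s.
With the tool pointing down it reaches from about 0.4 to 0.85 m from the base axis. Payload 4.5 kg.
Tool frame: the origin (TCP) lies at the very end of the fingers, on their centre line; the grasp point (between the pads) lies 19 mm behind it; z points along the fingers, y is the line along which they close (so a half turn about z gives the same grasp; the last joint's range is limited). The gripper opens to 88 mm and grips with 3 to 60 N. Pads are 18 mm wide; open, the fingers measure 123 mm over their backs; the gripper's body (75 mm by 187 mm) begins 45 mm behind the grasp point.
Start: joints at [1.288, 0.689, -0.195, 1.565, 0.157, 0.902, -0.215], TCP at [0.195, -0.594, 0.21] pointing down, gripper open.
Joint ranges: [-3.01, 3.01], [-0.46, 2.08], [-1.47, 1.51], [0.13, 2.56], [-1, 4.14], [0.04, 2.09], [-2.66, 2.66]. Speed limits (rad/s): [2.57, 2.57, 3.14, 3.14, 3.14, 3.14, 3.14].

## Interface

Orientations are given as a unit quaternion [w, x, y, z].
In Python, from cell import * gives the robot as it stands.
- The arm moves only by the tool move_arm, never from a script. Its argument "commands" is a list of rows, each a list of 3 entries, a list of its own where there are three numbers: the closure, from -1 (fully open) to 1 (shut), so that 0 is half open, then the shift along the tool's x, y, z in mm, then the turn about the tool's z in rad. A call has 1 to 8 rows; each row is the pose to reach, as a shift and turn from the pose commanded when the call began, along the tool's axes at that moment; what a row does not reach only later rows make up. A row lasts 1/12 s, in which the tool goes at most 41.7 mm and 7.16 degrees, less where a joint would pass 70% of its speed; a pose out of reach is approached as far as the arm can. A call with a gripper value outside its range is refused whole. The fingers move at their own pace and stop on an object; "force" is the grip in N (left out, the last holds). Time passes only in rows, so rows that repeat a pose let the fingers close. It gives the time, the measured TCP pose, the force, the opening and the grip force at its end, in the units of the state.
- sense(): the state, without advancing time (a new reading comes with each control period).
- get_image(name): name is "scene" or "top" or "wrist"; returns (picture, depth): 480x640x3 uint8, blue, green, red; 480x640 float32, m along the optical axis (not along the pixel's ray), 0 where there is no reading.
- get_calibration(name): a dict with "fx", "fy", "cx", "cy" (pixels), "cam_to_world" (4x4, takes a point from camera to world coordinates). Camera axes: x right, y down, z forward; pixel columns grow to the right and rows downward; lengths in m; the calibration is good to about 2 mm. A picture is of the moment at which its call begins: read the wrist's pose just before it. get_calibration takes no time and is no camera call; for the wrist camera it gives the pose at the moment of the call.
- job_done(): hands the job in; it is judged then, once.
The state is a dict: "time": time; "joint_pos": joint angles; "joint_velocities": joint speeds; "tau": joint torques, N m; "tool_pos": TCP position; "ee_rot": TCP orientation; "ft_force": force on the tool from outside, world axes, zero at the start; "moment": the same for the moment, N m; "grip_width": opening from 0.0 (shut) to 1.0 (fully open); "finger_force": force on a finger pad.
Only numpy, scipy, OpenCV 4.12 (cv2) and the standard library are available. Lean on these libraries where they do the work, as an engineer would, in place of code of your own. Each camera call takes 0.05 s, during which the arm holds its last target. There are 200 camera calls.

## Working session

There is one attempt and no reset: what is moved stays moved. The work goes in short steps, Python scripts to look and compute and a tool call to move; the robot and the scene stay as the last step left them, time stands still between calls to the robot, and variables do not carry over. Pictures are saved under pics/ and viewed, at most 10 in all, crops included, and the job is handed in when it is done.

Besides the shell and the picture viewer there is one more tool, called after "Call:" as name(argument=value, ...), one argument or row to a line, values as JSON. move_arm: Moves the arm, as the interface text tells. Its arguments: {"type":"object","properties":{"commands":{"type":"array"},"force":{"type":"number"}},"required":["commands"]}

```bash
mkdir -p pics; python3 - <<'E'
from cell import *
import cv2, numpy as np, json
s=sense(); print(s)
for n in ("scene","top"):
    im,d=get_image(n); cv2.imwrite(f"pics/{n}0.png",im); np.save(f"pics/{n}0.npy",d)
    c=get_calibration(n); print(n,{k:np.round(v,4).tolist() for k,v in c.items()}); np.savez(f"pics/{n}cal.npz",**c)
E
```

```text
{'time': 0.0, 'joint_pos': array([ 1.28779861,  0.68998244, -0.19450987,  1.56633912,  0.15729933,
        0.90251046, -0.2150876 ]), 'joint_velocities': array([ 0.00112117, -0.00049386, -0.00044852,  0.00177074,  0.00155187,
        0.00181998, -0.00041278]), 'tau': array([-1.51689733e-04, -5.27563977e+01, -1.26701329e+00, -1.53429472e+01,
       -5.26516268e-02,  6.64979030e-03,  1.90863357e-04]), 'tool_pos': array([ 0.19443459, -0.59326147,  0.20881226]), 'ee_rot': array([-8.98944857e-04,  9.87473382e-01,  1.57782970e-01, -2.13482853e-04]), 'ft_force': array([-0.15513479, -0.15039055,  0.0348498 ]), 'moment': array([ 0.01563745, -0.01286826,  0.05927434]), 'finger_force': 0.0, 'grip_width': 0.9999466987503345}
scene {'fx': 489.8132, 'fy': 489.8132, 'cx': 315.1776, 'cy': 242.9051, 'cam_to_world': [[-0.2855, 0.7244, -0.6275, 1.326], [0.9583, 0.227, -0.1738, 0.2179], [0.0165, -0.6509, -0.759, 1.0543], [0.0, 0.0, 0.0, 1.0]]}
top {'fx': 564.5466, 'fy': 564.5466, 'cx': 315.5024, 'cy': 231.489, 'cam_to_world': [[0.0076, -0.999, 0.0451, 0.4765], [-1.0, -0.0075, 0.0027, 0.0043], [-0.0023, -0.0451, -0.999, 1.2916], [0.0, 0.0, 0.0, 1.0]]}
```

View pics/scene0.png

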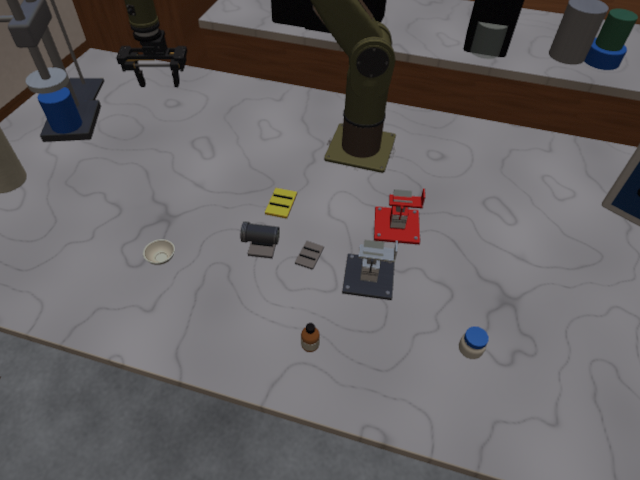

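View pics/top0.png

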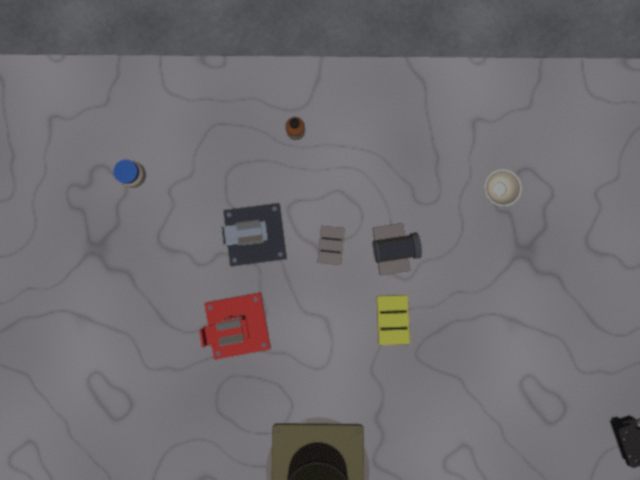

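The views agree. The barrel is at about (397,248) in top, with its collar to the right (world -y). The dark stand is at (254,234), with its end plate to the left (+y). The small grey decoy rest, the yellow rest and the red stand are to be left alone.

```bash
cat > h.py <<'E'
from cell import *
import cv2, numpy as np
from scipy.spatial.transform import Rotation as R
def rot(q): return R.from_quat(np.roll(q,-1)).as_matrix()
def cloud(d,c):
    v,u=np.mgrid[:480,:640]
    p=np.dstack([(u-c["cx"])/c["fx"]*d,(v-c["cy"])/c["fy"]*d,d])
    T=np.array(c["cam_to_world"]); return p@T[:3,:3].T+T[:3,3]
def ray(u,v,z,c):
    u=np.atleast_1d(u).astype(float); v=np.atleast_1d(v).astype(float)
    T=np.array(c["cam_to_world"]); r=np.c_[(u-c["cx"])/c["fx"],(v-c["cy"])/c["fy"],np.ones(len(u))]@T[:3,:3].T
    return T[:3,3]+r*((z-T[2,3])/r[:,2])[:,None]
def rect(xy):
    (cx,cy),(w,h),a=cv2.minAreaRect((xy*1000).astype(np.float32)); 
    return np.round([cx,cy,w,h,a],1)
def tofrm(pt):  # world point -> shift in tool axes (mm)
    s=sense(); return np.round(rot(s["ee_rot"]).T@(np.array(pt)-s["tool_pos"])*1000,1)
E
python3 - <<'E'
from h import *
im=cv2.imread("pics/top0.png"); d=np.load("pics/top0.npy"); c=dict(np.load("pics/topcal.npz"))
P=cloud(d,c); hsv=cv2.cvtColor(im,cv2.COLOR_BGR2HSV)
def box(u0,u1,v0,v1):
    m=np.zeros((480,640),bool); m[v0:v1,u0:u1]=1; return m
print("bench z",np.median(P[100:120,350:450,2]))
b=box(360,435,220,285)&(P[...,2]>0.045); print("barrel top z",P[b][:,2].max(),rect(P[b][:,:2]))
dk=box(360,435,220,285)&(im.max(2)<62); v,u=np.nonzero(dk); print("barrel dark",len(u),rect(ray(u,v,0.037,c)[:,:2]))
r=box(360,435,215,285)&(P[...,2]>0.006)&(P[...,2]<0.02);print("rest",rect(P[r][:,:2]))
st=box(215,295,195,275)&(im.max(2)<62); st=cv2.morphologyEx(st.astype(np.uint8),cv2.MORPH_OPEN,np.ones((3,3))); v,u=np.nonzero(st); print("base",len(u),rect(ray(u,v,0.012,c)[:,:2]))
j=box(215,295,195,275)&(P[...,2]>0.1); print("cradle",rect(P[j][:,:2]),P[j][:,2].max())
for n,w in dict(bottle=(280,310,110,145),jar=(105,150,150,195),dish=(475,530,160,215)).items():
    m=box(*w)&(P[...,2]>0.02); print(n,P[m].mean(0).round(3),P[m][:,2].max())
w=get_calibration("wrist"); s=sense(); T=w["cam_to_world"]; print({k:w[k] for k in("fx","cx","cy")},"cam in tool mm",tofrm(T[:3,3]),(rot(s["ee_rot"]).T@T[:3,:3]).round(2).tolist())
E
```

```text
bench z 6.460386008599883e-05
barrel top z 1.2916028742013586 [ 488.4 -108.8   56.1  227.2    9.1]
barrel dark 874 [ 498.8 -171.8   53.1   99.7    8.3]
rest [ 494.6 -170.9  193.8  126.8   52.3]
base 1834 [527.1 145.8 123.9 125.1   8.3]
cradle [519.2 102.7 205.7  61.1  83.1] 1.2916028742013586
bottle [0.76  0.055 0.067] 1.2916028742013586
jar [0.658 0.419 0.06 ] 1.2916028742013586
dish [ 0.635 -0.408  0.057] 1.2916028742013586
{'fx': 387.04703248310693, 'cx': 318.50586734788925, 'cy': 238.8088874336237} cam in tool mm [  71.4    0.2 -175.5] [[-0.0, -0.96, -0.28], [1.0, -0.0, -0.0], [0.0, -0.28, 0.96]]
```

Call:
move_arm(
  commands=[
    [-1,[422,-313,30],-1.4],
    [-1,[422,-313,30],-1.4],
    [-1,[422,-313,30],-1.4],
    [-1,[422,-313,30],-1.4],
    [-1,[422,-313,30],-1.4],
    [-1,[422,-313,30],-1.4],
    [-1,[422,-313,30],-1.4],
    [-1,[422,-313,30],-1.4],
  ],
)

```text
time: 0.77
tool_pos: [0.3875, -0.3205, 0.1904]
ee_rot: [-0.0, 0.789, 0.614, -0.0]
ft_force: [-0.1, -0.6, 0.2]
grip_width: 1.001
finger_force: 0.0
```

Call:
move_arm(
  commands=[
    [-1,[179,68,12],-0.39],
    [-1,[179,68,12],-0.39],
    [-1,[179,68,12],-0.39],
    [-1,[179,68,12],-0.39],
    [-1,[179,68,12],-0.39],
    [-1,[179,68,12],-0.39],
    [-1,[179,68,12],-0.39],
  ],
)

```text
time: 1.35
tool_pos: [0.4982, -0.1645, 0.1783]
ee_rot: [-0.0, 0.656, 0.755, 0.0]
ft_force: [-0.8, -1.0, 0.3]
grip_width: 0.999
finger_force: 0.0
```

```bash
python3 - <<'E'
from h import *
s=sense(); c=get_calibration("wrist"); im,d=get_image("wrist"); cv2.imwrite("pics/w1.png",im); np.save("pics/w1.npy",d); np.savez("pics/w1.npz",**c)
print(s["tool_pos"],s["ee_rot"],s["time"])
P=cloud(d,c); ok=(d>0)&(P[...,2]>0.03)&(P[...,2]<0.09)&(np.hypot(P[...,0]-.498,P[...,1]+.17)<.075)
print("z",np.percentile(P[ok][:,2],[50,95,99]),rect(P[ok][:,:2]))
E
```

```text
[ 0.49819646 -0.16449949  0.17830256] [-3.48690987e-04  6.56098854e-01  7.54674877e-01  4.70372889e-05] 1.35
z [0.05948561 0.06458126 0.06631824] [ 497.5 -171.7   57.4  101.1    7.8]
```

View pics/w1.png

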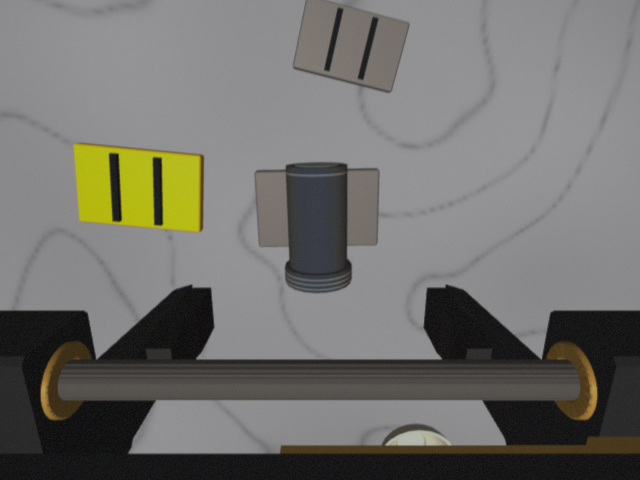

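The wrist view shows the barrel centred between the fingers at (318,225), plain end up at row 165 and collar at row 275. Size and height match the given values, so I'm descending to grip slightly on the collar side, near its mass centre.

Call:
move_arm(
  commands=[
    [-1,[-2,-1,35],0],
    [-1,[-5,-2,75],0],
    [-1,[-5,-2,110],0],
    [-1,[-5,-2,135],0],
    [-1,[-5,-2,148],0],
    [-1,[-5,-2,154],0],
    [-1,[-5,-2,154],0],
    [-1,[-5,-2,154],0],
  ],
  force=25,
)

```text
time: 2.07
tool_pos: [0.4962, -0.1725, 0.0251]
ee_rot: [0.0, 0.658, 0.753, -0.0]
ft_force: [-0.5, 0.4, 0.8]
grip_width: 1.0
finger_force: 0.0
```

Call:
move_arm(
  commands=[
    [1,[0,0,0],0],
    [1,[0,0,0],0],
    [1,[0,0,0],0],
    [1,[0,0,0],0],
    [1,[0,0,0],0],
    [1,[0,0,0],0],
    [1,[0,0,0],0],
    [1,[0,0,0],0],
  ],
  force=25,
)

```text
time: 2.73
tool_pos: [0.497, -0.1712, 0.0248]
ee_rot: [0.0, 0.657, 0.754, 0.0]
ft_force: [2.3, 0.1, 3.1]
grip_width: 0.419
finger_force: 2.2
```

Call:
move_arm(
  commands=[
    [1,[0,0,0],0],
    [1,[0,0,0],0],
    [1,[0,0,0],0],
  ],
)

```text
time: 2.98
tool_pos: [0.4977, -0.1712, 0.0254]
ee_rot: [0.001, 0.657, 0.754, 0.001]
ft_force: [0.5, 0.7, 7.2]
grip_width: 0.364
finger_force: 19.7
```

```bash
python3 - <<'E'
from h import *
s=sense(); c=get_calibration("wrist"); im,d=get_image("wrist"); cv2.imwrite("pics/w2.png",im); print(s)
E
```

```text
{'time': 2.9833, 'joint_pos': array([ 0.42388617,  0.8759912 , -0.30006594,  1.98928888,  0.67314368,
        0.37236067, -0.27353592]), 'joint_velocities': array([-1.48213996e-03,  9.41468125e-04,  3.91513960e-05,  1.28972042e-03,
        6.80705243e-04,  4.68728666e-04, -1.01915089e-04]), 'tau': array([ 2.16699718e-01, -4.66584706e+01, -2.14250855e+00, -4.77409735e+00,
       -2.68970890e-02,  1.43430317e-01, -1.43320870e-02]), 'tool_pos': array([ 0.49765723, -0.17119891,  0.02543648]), 'ee_rot': array([1.01358744e-03, 6.57270130e-01, 7.53654090e-01, 6.78962011e-04]), 'ft_force': array([0.51862711, 0.73144667, 7.22973394]), 'moment': array([ 0.02968249, -0.21233559,  0.00411169]), 'finger_force': 19.654264748096466, 'grip_width': 0.36379737321094247}
```

View pics/w2.png

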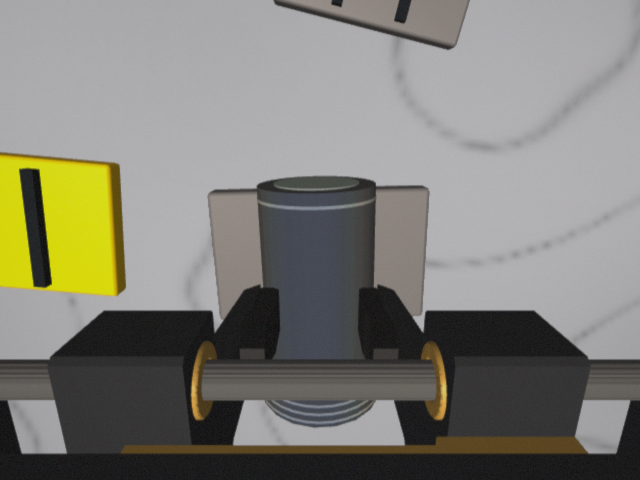

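The fingers sit near the top of the barrel, with a gap of about 78 px against 113 px for the barrel width. The 32 mm opening does not fit a 50 mm tube at mid-height, so I'm checking where the fingertips really end.

```bash
python3 - <<'E'
from h import *
d=np.load("pics/w1.npy"); c=dict(np.load("pics/w1.npz")); P=cloud(d,c)
T=np.array(c["cam_to_world"]); print("cam z",T[2,3], "tool z .1783")
for v in (285,292,300,310,320,340): print(v,[ (u,round(float(d[v,u]),3),P[v,u].round(3).tolist()) for u in (185,195,205,430,440,450)][1:5:1])
c2=get_calibration("wrist"); im,d2=get_image("wrist"); P2=cloud(d2,c2); s=sense(); Rm=rot(s["ee_rot"])
print(s["tool_pos"],c2["cam_to_world"][:3,3])
for v in (220,250,280,292,300,310,320): print(v,[(u,(P2[v,u]*1000).round(0).tolist()) for u in (268,275,318,363,370)])
ok=(d2>0)&(P2[...,2]<0.09)&(P2[...,2]>.03); v,u=np.nonzero(ok); k=(v<280)&(u>255)&(u<380); print(np.percentile(P2[v[k],u[k],2],[50,95,99.5]))
E
```

```text
cam z 0.35381407355236094 tool z .1783
285 [(195, 0.382, [0.387, -0.26, -0.0]), (205, 0.382, [0.397, -0.258, 0.0]), (430, 0.381, [0.617, -0.227, 0.001]), (440, 0.38, [0.626, -0.226, 0.002])]
292 [(195, 0.154, [0.447, -0.163, 0.212]), (205, 0.154, [0.451, -0.162, 0.212]), (430, 0.154, [0.54, -0.15, 0.212]), (440, 0.153, [0.543, -0.149, 0.213])]
300 [(195, 0.147, [0.449, -0.163, 0.219]), (205, 0.151, [0.452, -0.164, 0.216]), (430, 0.153, [0.54, -0.153, 0.214]), (440, 0.146, [0.541, -0.15, 0.22])]
310 [(195, 0.138, [0.452, -0.162, 0.228]), (205, 0.151, [0.453, -0.168, 0.217]), (430, 0.152, [0.54, -0.156, 0.216]), (440, 0.14, [0.539, -0.151, 0.227])]
320 [(195, 0.139, [0.452, -0.166, 0.229]), (205, 0.149, [0.454, -0.171, 0.219]), (430, 0.154, [0.541, -0.161, 0.215]), (440, 0.14, [0.54, -0.154, 0.227])]
340 [(195, 0.141, [0.453, -0.174, 0.229]), (205, 0.15, [0.454, -0.178, 0.221]), (430, 0.152, [0.542, -0.167, 0.219]), (440, 0.141, [0.541, -0.162, 0.229])]
[ 0.49764373 -0.17117327  0.02543497] [ 0.48619747 -0.09974185  0.20085853]
220 [(268, [472.0, -138.0, 54.0]), (275, [475.0, -136.0, 5
[... 361 characters left out ...]
-158.0, 53.0]), (370, [517.0, -159.0, 48.0])]
292 [(268, [475.0, -165.0, 60.0]), (275, [478.0, -165.0, 59.0]), (318, [495.0, -161.0, 62.0]), (363, [513.0, -161.0, 59.0]), (370, [516.0, -160.0, 59.0])]
300 [(268, [476.0, -165.0, 68.0]), (275, [479.0, -165.0, 66.0]), (318, [495.0, -165.0, 63.0]), (363, [512.0, -161.0, 66.0]), (370, [514.0, -160.0, 67.0])]
310 [(268, [477.0, -165.0, 76.0]), (275, [479.0, -168.0, 69.0]), (318, [496.0, -169.0, 62.0]), (363, [511.0, -162.0, 72.0]), (370, [513.0, -160.0, 75.0])]
320 [(268, [478.0, -166.0, 81.0]), (275, [480.0, -171.0, 71.0]), (318, [496.0, -173.0, 63.0]), (363, [512.0, -165.0, 74.0]), (370, [512.0, -160.0, 82.0])]
[0.05885561 0.06258441 0.06331672]
```

The depth image puts the finger ends about 30 mm above the reported TCP. The 32 mm chord gives 30.8 mm, so the two agree. I'll use tip = reported TCP + 30 mm from here: open, go 31 mm lower, and grip again.

Call:
move_arm(
  commands=[
    [-1,[0,0,0],0],
    [-1,[0,0,0],0],
    [-1,[0,0,0],0],
    [-1,[0,0,0],0],
    [-1,[0,0,0],0],
    [-1,[0,0,0],0],
  ],
)

```text
time: 3.58
tool_pos: [0.4962, -0.1713, 0.0244]
ee_rot: [-0.0, 0.657, 0.754, -0.0]
ft_force: [0.8, 1.0, -0.5]
grip_width: 0.798
finger_force: 0.0
```

Call:
move_arm(
  commands=[
    [-1,[0,0,8],0],
    [-1,[0,0,16],0],
    [-1,[0,0,24],0],
    [-1,[0,0,29],0],
    [-1,[0,0,31],0],
    [-1,[0,0,31],0],
    [-1,[0,0,31],0],
  ],
)

```text
time: 4.17
tool_pos: [0.4964, -0.1712, -0.0066]
ee_rot: [-0.0, 0.657, 0.754, -0.0]
ft_force: [0.8, 0.4, 0.7]
grip_width: 0.997
finger_force: 0.0
```

Call:
move_arm(
  commands=[
    [1,[0,0,0],0],
    [1,[0,0,0],0],
    [1,[0,0,0],0],
    [1,[0,0,0],0],
    [1,[0,0,0],0],
    [1,[0,0,0],0],
    [1,[0,0,0],0],
    [1,[0,0,0],0],
  ],
)

```text
time: 4.83
tool_pos: [0.4976, -0.1712, -0.0061]
ee_rot: [0.001, 0.657, 0.754, 0.001]
ft_force: [3.3, -0.3, 1.3]
grip_width: 0.562
finger_force: 24.9
```

Call:
move_arm(
  commands=[
    [1,[0,0,-5],0],
    [1,[0,0,-20],0],
    [1,[0,0,-45],0],
    [1,[0,0,-75],0],
    [1,[0,0,-105],0],
    [1,[0,0,-135],0],
    [1,[0,0,-155],0],
    [1,[0,0,-165],0],
  ],
  force=30,
)

```text
time: 5.5
tool_pos: [0.4964, -0.1716, 0.161]
ee_rot: [0.001, 0.658, 0.753, 0.0]
ft_force: [0.1, 0.3, -2.9]
grip_width: 0.562
finger_force: 29.9
```

```bash
python3 - <<'E'
from h import *
s=sense(); print(s["tool_pos"],s["grip_width"],s["finger_force"],s["ft_force"])
c=get_calibration("top"); im,d=get_image("top"); cv2.imwrite("pics/top1.png",im); P=cloud(d,c)
def box(u0,u1,v0,v1):
    m=np.zeros((480,640),bool); m[v0:v1,u0:u1]=1; return m
R0=box(205,300,190,280)&(d>0)
# base by dark mask
st=(R0&(im.max(2)<62)).astype(np.uint8); st=cv2.morphologyEx(st,cv2.MORPH_OPEN,np.ones((3,3))); v,u=np.nonzero(st); print("base top",rect(ray(u,v,.012,c)[:,:2]))
for lo,hi in((.008,.02),(.1,.2),(.12,.2),(.135,.2)):
    m=R0&(P[...,2]>lo)&(P[...,2]<hi); print(lo,m.sum(),rect(P[m][:,:2]))
cs=get_calibration("scene"); im,d=get_image("scene"); cv2.imwrite("pics/scene1.png",im); np.save("pics/scene1.npy",d); P=cloud(d,cs)
cv2.imwrite("pics/crop1.png",cv2.resize(im[200:320,320:460],None,fx=5,fy=5,interpolation=cv2.INTER_CUBIC))
ok=(d>0)&(np.hypot(P[...,0]-.527,P[...,1]-.146)<.1)
for lo,hi in((.008,.02),(.1,.2),(.12,.2),(.135,.2)):
    m=ok&(P[...,2]>lo)&(P[...,2]<hi); print("scene",lo,m.sum(),rect(P[m][:,:2]))
E
```

```text
[ 0.49638553 -0.17160563  0.1609911 ] 0.5622018692590152 29.90077218040824 [ 0.08850157  0.33350564 -2.93402896]
base top [506.  111.7  47.2  87.   53.7]
0.008 2218 [526.  143.5 133.7 135.1   8. ]
0.1 971 [528.3 157.4  51.7  92.3   7.3]
0.12 308 [525.4 162.3  47.1  82.    7.3]
0.135 47 [519.7 200.   33.2   5.7   7.2]
scene 0.008 1443 [528.  147.4 133.6 130.    7.4]
scene 0.1 645 [528.7 158.7  54.   91.4   8.2]
scene 0.12 180 [525.5 163.3  48.8  81.6   8.1]
scene 0.135 30 [519.8 201.1  36.3   4.8   8.5]
```

View pics/crop1.png

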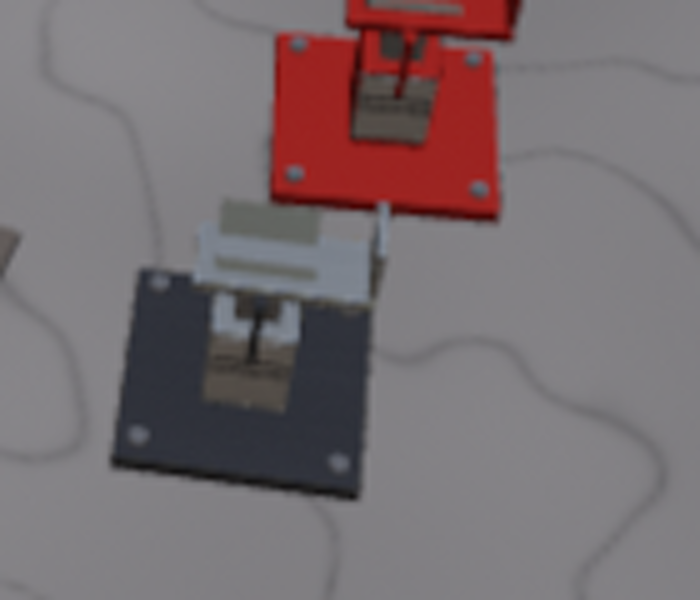

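The crop shows the stand with its end plate at right (380,235) and the pointer at (255,335). The end plate and base centre both put the seat at about (0.527, 0.146), with the groove at 97.8°, which the tool already matches. I'm carrying the barrel across.

Call:
move_arm(
  commands=[
    [1,[8,2,0],0],
    [1,[28,7,0],0],
    [1,[53,13,0],0],
    [1,[83,20,0],0],
    [1,[113,27,0],0],
    [1,[143,34,0],0],
    [1,[173,41,0],0],
    [1,[203,48,0],0],
  ],
)

```text
time: 6.27
tool_pos: [0.5146, 0.0382, 0.1566]
ee_rot: [-0.001, 0.657, 0.754, -0.002]
ft_force: [0.4, -0.7, -2.8]
grip_width: 0.559
finger_force: 29.9
```

Call:
move_arm(
  commands=[
    [1,[27,7,0],0],
    [1,[55,14,0],0],
    [1,[77,20,0],0],
    [1,[92,23,0],0],
    [1,[100,25,0],0],
    [1,[100,25,0],0],
    [1,[100,25,0],0],
    [1,[100,25,0],0],
  ],
)

```text
time: 6.93
tool_pos: [0.5271, 0.1367, 0.1577]
ee_rot: [0.0, 0.658, 0.753, -0.002]
ft_force: [-0.7, -0.6, -2.4]
grip_width: 0.557
finger_force: 29.9
```

```bash
python3 - <<'E'
from h import *
s=sense(); print(s["tool_pos"],s["ee_rot"],s["ft_force"],s["moment"],"to seat xy",tofrm([.5282,.139,.0987]))
c=get_calibration("wrist"); im,d=get_image("wrist"); cv2.imwrite("pics/w3.png",im); P=cloud(d,c); 
z0=s["tool_pos"][2]
m=(d>0)&(P[...,2]>z0+.055)&(P[...,2]<z0+.08); v,u=np.nonzero(m); k=(v<285); print("barrel upper",rect(P[v[k],u[k]][:,:2]),np.percentile(P[v[k],u[k],2],[50,98]))
m=(d>0)&(P[...,2]>.137)&(P[...,2]<.146)&(np.hypot(P[...,0]-.52,P[...,1]-.2)<.04); print("endplate",m.sum(),rect(P[m][:,:2]))
ct=get_calibration("top"); im,d=get_image("top"); P=cloud(d,ct); m=(d>0)&(P[...,2]>.137)&(P[...,2]<.146)&(np.hypot(P[...,0]-.52,P[...,1]-.2)<.04); print("top endplate",m.sum(),rect(P[m][:,:2]))
E
```

```text
[0.52706964 0.13666734 0.15772323] [ 6.14395750e-05  6.58087626e-01  7.52939795e-01 -1.52876433e-03] [-0.73207732 -0.58558431 -2.36980194] [-0.0628324  -0.10645059  0.00084484] to seat xy [ 2.3  1.6 59. ]
barrel upper [520.6 171.8  44.9  28.5   8.3] [0.22341677 0.22680321]
endplate 812 [519.6 200.2  35.7   4.8   7.5]
top endplate 0 [0. 0. 0. 0. 0.]
```

View pics/w3.png

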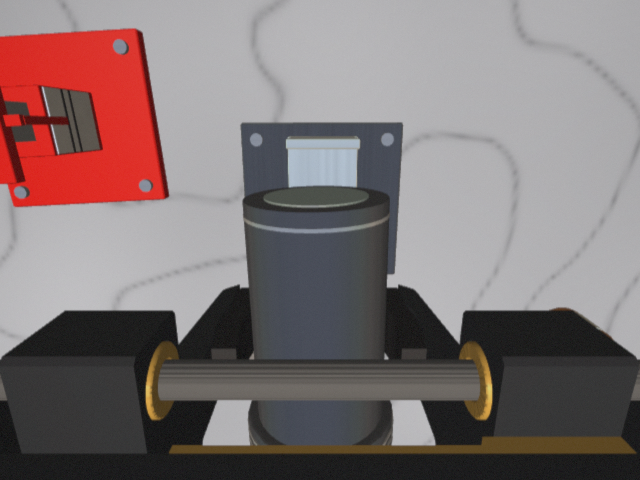

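The wrist view shows the plain end (rows 190-230) heading to the end plate at (322,143). The gap and side offset agree with the earlier fix: 2 mm forward and 2 mm sideways. I'm lowering in two steps.

Call:
move_arm(
  commands=[
    [1,[1,1,5],0],
    [1,[2,2,15],0],
    [1,[2,2,27],0],
    [1,[2,2,38],0],
    [1,[2,2,46],0],
    [1,[2,2,51],0],
    [1,[2,2,53],0],
    [1,[2,2,53],0],
  ],
)

```text
time: 7.7
tool_pos: [0.5292, 0.141, 0.1051]
ee_rot: [-0.0, 0.657, 0.754, -0.0]
ft_force: [-0.3, -0.3, -3.3]
grip_width: 0.56
finger_force: 29.9
```

Call:
move_arm(
  commands=[
    [1,[0,0,1],0],
    [1,[0,0,2],0],
    [1,[0,0,3],0],
    [1,[0,0,4],0],
    [1,[0,0,5],0],
    [1,[0,0,5],0],
    [1,[0,0,5],0],
  ],
)

```text
time: 8.28
tool_pos: [0.5294, 0.141, 0.1006]
ee_rot: [0.0, 0.657, 0.754, -0.0]
ft_force: [0.4, -0.2, -3.1]
grip_width: 0.561
finger_force: 29.9
```

Call:
move_arm(
  commands=[
    [1,[0,0,0.5],0],
    [1,[0,0,1],0],
    [1,[0,0,1.5],0],
    [1,[0,0,2],0],
    [1,[0,0,2],0],
    [1,[0,0,2],0],
  ],
)

```text
time: 8.78
tool_pos: [0.5292, 0.1411, 0.0988]
ee_rot: [0.0, 0.657, 0.754, -0.0]
ft_force: [-2.5, -0.0, 1.2]
grip_width: 0.558
finger_force: 29.9
```

Touching one jaw lightly. I'm releasing so the barrel centres itself.

Call:
move_arm(
  commands=[
    [-1,[0,0,0],0],
    [-1,[0,0,0],0],
    [-1,[0,0,0],0],
    [-1,[0,0,0],0],
    [-1,[0,0,0],0],
    [-1,[0,0,0],0],
    [-1,[0,0,0],0],
    [-1,[0,0,0],0],
  ],
)

```text
time: 9.45
tool_pos: [0.5294, 0.141, 0.0986]
ee_rot: [0.0, 0.657, 0.754, -0.0]
ft_force: [-0.5, 0.0, 0.2]
grip_width: 1.0
finger_force: 0.0
```

Call:
move_arm(
  commands=[
    [-1,[0,0,-10],0],
    [-1,[0,0,-25],0],
    [-1,[0,0,-45],0],
    [-1,[0,0,-65],0],
    [-1,[0,0,-80],0],
    [-1,[0,0,-80],0],
    [-1,[0,0,-80],0],
    [-1,[0,0,-80],0],
  ],
)

```text
time: 10.12
tool_pos: [0.529, 0.1406, 0.1782]
ee_rot: [-0.0, 0.657, 0.753, -0.001]
ft_force: [0.2, -0.4, -0.1]
grip_width: 0.998
finger_force: 0.0
```

```bash
python3 - <<'E'
from h import *
s=sense(); print(s["time"],s["tool_pos"],s["ee_rot"],s["grip_width"],s["ft_force"])
c=get_calibration("wrist"); im,d=get_image("wrist"); cv2.imwrite("pics/w4.png",im); P=cloud(d,c)
for lo in (.145,.155):
    m=(d>0)&(P[...,2]>lo)&(P[...,2]<.175)&(np.hypot(P[...,0]-.528,P[...,1]-.138)<.07); print("barrel",m.sum(),rect(P[m][:,:2]),np.percentile(P[m][:,2],[50,95,99]))
m=(d>0)&(P[...,2]>.137)&(P[...,2]<.146)&(np.hypot(P[...,0]-.52,P[...,1]-.2)<.022); print("endplate",m.sum(),rect(P[m][:,:2]))
E
```

```text
10.1167 [0.52896097 0.14063425 0.17819955] [-8.63124247e-05  6.57458374e-01  7.53490694e-01 -5.02905063e-04] 0.998129573644478 [ 0.24674219 -0.40092654 -0.10577893]
barrel 16615 [527.3 140.1  57.8 100.8   7.8] [0.16471561 0.1695338  0.17121994]
barrel 14965 [527.4 140.1  52.1 100.8   7.8] [0.16530439 0.16984498 0.17128815]
endplate 758 [520.8 196.1  37.9  13.4   7.7]
```

View pics/w4.png

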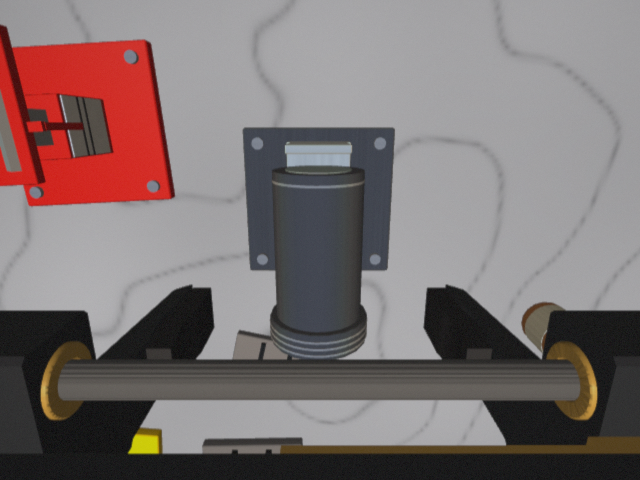

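The barrel lies in the V: axis centre (318,250) in the picture, plain end just short of the end plate at (318,150). Its origin is about 2 mm from mid-V, level and aligned at 7.8°. Next: shut the fingers, centre them over the tube top, and press.

Call:
move_arm(
  commands=[
    [1,[6,-2,0],0],
    [1,[6,-2,0],0],
    [1,[6,-2,0],0],
    [1,[6,-2,0],0],
    [1,[6,-2,0],0],
    [1,[6,-2,0],0],
    [1,[6,-2,0],0],
    [1,[6,-2,0],0],
  ],
  force=20,
)

```text
time: 10.83
tool_pos: [0.5266, 0.1466, 0.1786]
ee_rot: [0.0, 0.657, 0.753, -0.0]
ft_force: [-0.6, -0.6, 0.1]
grip_width: 0.421
finger_force: 0.0
```

Call:
move_arm(
  commands=[
    [1,[0,0,5],0],
    [1,[0,0,13],0],
    [1,[0,0,21],0],
    [1,[0,0,28],0],
    [1,[0,0,33],0],
    [1,[0,0,35],0],
    [1,[0,0,35],0],
    [1,[0,0,35],0],
  ],
)

```text
time: 11.5
tool_pos: [0.5266, 0.1468, 0.1435]
ee_rot: [-0.0, 0.657, 0.754, -0.0]
ft_force: [-0.4, -0.4, -0.3]
grip_width: 0.009
finger_force: 0.0
```

```bash
python3 - <<'E'
from h import *
s=sense(); print(s["time"],s["tool_pos"],s["ft_force"],s["grip_width"],tofrm([.5265,.146,.1365]))
c=get_calibration("wrist"); im,d=get_image("wrist"); cv2.imwrite("pics/w5.png",im); P=cloud(d,c)
m=(d>0)&(P[...,2]>.16)&(P[...,2]<.169); m[270:]=0; print(rect(P[m][:,:2]),np.percentile(P[m][:,2],98))
E
```

```text
11.5 [0.52662859 0.14681085 0.14350077] [-0.37533526 -0.40761009 -0.26506803] 0.009366232422447383 [-0.8 -0.2  7. ]
[522.9 174.3  37.   32.    7.7] 0.16807038744105632
```

View pics/w5.png

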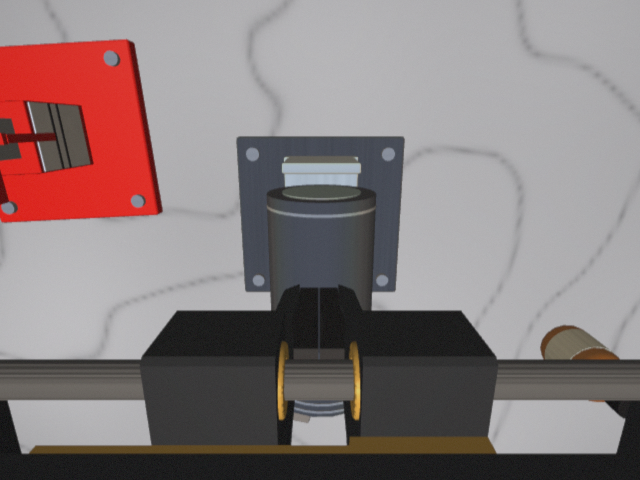

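The shut fingers' seam at column 319 sits on the barrel's centre line (columns 267-375). I'm pressing down slowly and watching the force.

Call:
move_arm(
  commands=[
    [1,[0,0,1.5],0],
    [1,[0,0,3],0],
    [1,[0,0,4.5],0],
    [1,[0,0,6],0],
    [1,[0,0,7],0],
    [1,[0,0,8],0],
    [1,[0,0,9],0],
    [1,[0,0,9],0],
  ],
)

```text
time: 12.22
tool_pos: [0.5267, 0.1467, 0.1347]
ee_rot: [0.0, 0.657, 0.754, 0.0]
ft_force: [-0.7, -1.0, 4.3]
grip_width: 0.007
finger_force: 1.9
```

Call:
move_arm(
  commands=[
    [1,[0,0,1],0],
    [1,[0,0,2],0],
    [1,[0,0,3],0],
    [1,[0,0,4],0],
    [1,[0,0,5],0],
    [1,[0,0,5],0],
    [1,[0,0,5],0],
    [1,[0,0,5],0],
  ],
)

```text
time: 12.88
tool_pos: [0.5268, 0.1467, 0.1299]
ee_rot: [0.0, 0.657, 0.753, 0.0]
ft_force: [-1.7, -0.8, 6.4]
grip_width: 0.008
finger_force: 3.3
```

Call:
move_arm(
  commands=[
    [1,[0,0,1],0],
    [1,[0,0,2],0],
    [1,[0,0,3],0],
    [1,[0,0,4],0],
    [1,[0,0,4.5],0],
    [1,[0,0,4.5],0],
    [1,[0,0,4.5],0],
    [1,[0,0,4.5],0],
  ],
)

```text
time: 13.55
tool_pos: [0.5268, 0.1467, 0.1257]
ee_rot: [0.0, 0.657, 0.754, 0.0]
ft_force: [-1.6, -0.4, 9.4]
grip_width: 0.004
finger_force: 4.5
```

```bash
python3 - <<'E'
from h import *
s=sense(); print(s["time"],s["tool_pos"],s["ft_force"],s["moment"],s["finger_force"])
c=get_calibration("wrist"); im,d=get_image("wrist"); P=cloud(d,c)
m=(d>0)&(P[...,2]>.13)&(P[...,2]<.169); m[270:]=0; w=m&(P[...,2]>.146); print("barrel",rect(P[w][:,:2]),np.percentile(P[m][:,2],98))
for lo in(.12,.124): 
    e=(d>0)&(P[...,2]>lo)&(P[...,2]<.138)&(np.hypot(P[...,0]-.5196,P[...,1]-.2002)<.02)&(P[...,1]>.196); print("endplate top z",e.sum(),np.percentile(P[e][:,2],[50,90]))
cs=get_calibration("scene"); A=[get_image("scene")[0] for _ in range(6)]; im=np.mean(A,0).astype(np.uint8)
cv2.imwrite("pics/crop2.png",cv2.resize(im[240:300,335:410],None,fx=8,fy=8,interpolation=cv2.INTER_CUBIC))
E
```

```text
13.55 [0.52676127 0.14673861 0.12572685] [-1.63859627 -0.43303559  9.43441845] [-0.26181695  0.23448237  0.06608377] 4.53119957819581
barrel [522.5 175.   39.4  30.5   7.8] 0.15542674142369164
endplate top z 1053 [0.12958675 0.13052486]
endplate top z 1015 [0.12962918 0.13055063]
```

View pics/crop2.png

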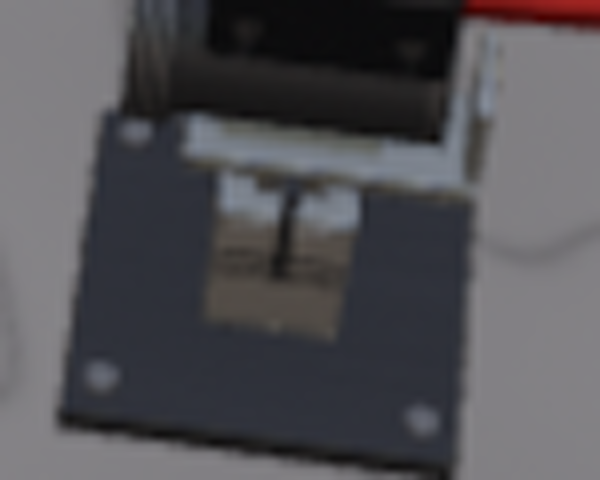

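The pointer tip at (282,275) lies between the two lines. Three readings agree on about 12 mm of travel: end-plate top at 0.130 m, barrel top at 0.155 m, and 9.4 N of push. I'm handing the job in.

```bash
python3 -c "
from cell import *
print(job_done()); s=sense(); print(s['time'],s['tool_pos'],s['ft_force'])"
```

```text
the job is handed in; nothing more can be done
None
the job is handed in; nothing more can be done
```

The barrel lies in the V-cradle, plain end towards the end plate, held pressed by the shut fingers at about 12 mm travel (9.4 N) with the pointer between the lines; the job is handed in, but no verdict came back.

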